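# Open the battery bay of a home dialysis machine by its concealed release

## Robot

A 6-joint arm with a two-finger parallel gripper is mounted at the origin on the work surface. World frame = base frame: x ahead of the robot, y to its left, z up, the work surface at z = 0. Lengths are in m, angles in rad, forces in N, time in s.
With the tool pointing down it reaches from about 0.275 to 0.875 m from the base axis. Payload 12.5 kg.
Tool frame: the origin (TCP) lies on the centre line of the jaws, within the pads' length; the fingertips stand r.finger_overhang ahead of it and the grasp point (between the pads) lies 3 mm ahead of it (r.finger_overhang is the distance from the TCP to the fingertips, in m); z points along the fingers, y is the line along which they close (so a half turn about z gives the same grasp; the last joint's range is limited). The gripper opens to 85 mm and grips with 20 to 120 N. Pads are 22 mm wide; open, the fingers measure 114 mm over their backs; the gripper's body (76 mm by 85 mm) begins 54 mm behind the grasp point. The pads swing forward as they close: fully open they stand 13 mm farther back than shut.
Start: joints at [-1.242, 0.351, 1.652, -0, 1.139, -0.085], TCP at [0.221, -0.504, 0.253] pointing down, gripper open.
Joint ranges: [-2.75, 2.75], [-0.79, 2.1], [0.01, 2.65], [-1.57, 4.71], [0.07, 3.14], [-2.87, 2.87]. Speed limits (rad/s): [2.22, 2.22, 2.79, 3.14, 3.14, 3.14].

## Interface

Orientations are given as a unit quaternion [x, y, z, w].
In Python, from cell import r, optics gives the robot as it stands. The module is installed in compiled form; this text tells all that it offers. Calls block until the motion is done:
- r.move_to(position, orientation): joint-space move of the TCP to a pose.
- r.move_linear(position, rot=None, vel=0.15): straight line of the TCP; rot=None keeps the orientation; vel is the mean speed in m/s.
- r.set_joints(angles): joint-space move.
- r.set_gripper(opening, squeeze=None): opening from 0.0 (shut) to 1.0 (fully open); squeeze is the grip in N (None keeps the last); returns when the fingers have stopped.
- r.sleep(seconds).
- r.inverse_kinematics(position, orientation): joint angles nearest the present ones, or None.
- optics.get_image(name): name is "scene" or "side" or "wrist"; returns a dict with "pixels" (400x640x3 uint8, red, green, blue), "depth" (400x640 float32, m along the optical axis (not along the pixel's ray), 0 where there is no reading), "fx", "fy", "cx", "cy" (pixels), "camera_from_world" (4x4, takes a point from world to camera coordinates); the wrist camera has in their place "mount" (4x4, takes a point from camera to tool coordinates, whose origin is the TCP and whose axes are the flange's). Camera axes: x right, y down, z forward; pixel columns grow to the right and rows downward; lengths in m; the calibration is good to about 2 mm. The wrist camera is an equidistant fisheye: a pixel r from the principal point sees the ray r / f radians off the axis. A picture is of the moment at which its call begins: read the wrist's pose just before it.
A pose or a line that the arm cannot do raises r.PlanningError and nothing moves.
- r.hand_in(): hands the job in; it is judged then, once.
Readings, each from a call of its own:
- r.current_t(): time.
- r.current_q(): joint angles.
- r.current_qvel(): joint speeds.
- r.current_effort(): joint torques, N m.
- r.current_tool_pos(): TCP position.
- r.current_ee_rot(): TCP orientation.
- r.current_contact_force(): force on the tool from outside, world axes, zero at the start.
- r.current_torque(): the same for the moment, N m.
- r.current_opening(): opening from 0.0 (shut) to 1.0 (fully open).
- r.current_finger_force(): force on a finger pad.
Only numpy, scipy, OpenCV 4.12 (cv2) and the standard library are available. Lean on these libraries where they do the work, as an engineer would, in place of code of your own. Each camera call takes 0.05 s, during which the arm holds its last target. There are 200 camera calls.

## Task

The battery bay in the top of the blue and white dialysis machine has to be opened for inspection: its release is an unmarked plate lying flush somewhere along the grey trim strip, so find it by feel or by eye and press it in gently with a fingertip until the bay door springs ajar. Then push the door right over with the fingers until it rests wide open by itself, and draw back clear. Pick up nothing and force nothing, leave the battery lying in its bay and leave everything that stands on the machine and around it where it is.

Things in the scene. Friction and masses are not known exactly. Their poses are not given: they have to be found in the camera images.
- machine: Fixed dialysis machine, blue below, white above: 360 mm deep (x), 460 wide (y), 150 high. Origin: centre of its underside, on the table. Its x points from its front (robot side) to its rear, y to its left, z up; offsets in the other entries are in this frame, mm. Flat top at z = 150, a flat screen on its right half, the bay door on its left half.
- strip_mid (a point): Middle of the visible grey trim strip, on its surface, at (-125, 0, 148). The strip lies in a straight channel in the top, along the machine's y: 44 mm wide (x), 192 long (y), its surface 2 mm below the white top. The release plate in it is 38 mm (x) by 54 (y), the same grey, level with it, edged only by 1.5 mm seams; the rest is rigid. Plate middle: x = -125, y anywhere from -62 to 62, not told.
- release (a joint): How far the release plate is pressed in, m: 0 = level with the strip, 0.005 = its stop. It moves only for a fingertip set wholly within it (one overlapping a seam meets rigid strip). Sprung: starts to give at about 2 N, at its stop at 5 to 7 N; it lets the door go at about 0.003 and springs back when released.
- door (a joint): Opening of the bay door, rad: 0 = shut, level with the top; 2.1 = wide open at its stop, leaning past upright. Once let go, a plunger kicks it up to about 0.7 and it rests there. Light (120 g, weak hinge drag): past upright (about 1.7) it falls open and stays; let go before, it falls back to 0.7. While latched it cannot be pulled open.
- door_hinge (a point): Middle of the door's hinge line, at (35, 60, 147) of the machine; the line runs along the machine's y, at the rear side of the door.
- door_edge (a point): Middle of the door's free edge (mid thickness), 103 mm from the hinge line, at (-68, 60, 147) when shut; moves with the door: up, then to the machine's rear as it opens. The door is a light grey plate 101 mm (x) by 148 (y) by 6, free edge towards the front. Under the edge's middle 30 mm a small catch hook reaches 16 mm below mid thickness.
- battery: Black battery pack, 85 x 115 x 36 mm, 0.55 kg, lying loose in the bay under the door; origin: middle of its underside, on the bay floor (z = 100 mm of the machine). To be left there.
- dialyser: White dialyser cylinder with amber ends, 290 mm long along its x, 46 mm thick, lying on the table at the left; origin under its middle. Bystander.
- saline: Clear bottle with blue cap, 70 mm wide, 190 mm high, on the table at the right; origin under its base. Bystander.
- amber_bottle: Small amber jar with white cap, 48 mm wide, 85 mm high, standing on the machine's top at its rear right; origin under its base. Bystander.
- tape: Roll of white tape, 64 mm across, 19 mm high, lying on the machine's top at the rear; origin under its middle. Bystander.
- clamp: Purple line clamp, 58 x 12 x 18 mm, lying on the machine's top left of the bay door; origin under its middle. Bystander.
- clear_box: Clear box with lid, 124 x 89 x 44 mm, on the table at the left; origin under its middle. Bystander.
- steel_cup: Steel cup, 76 mm wide, 80 mm high, on the table at the right; origin under its base. Bystander.

How it is judged:
On the way, in this order (a step that is already met when the one before it is completed fails the run):
1. the release plate is pressed in by the fingers (value of joint release above 0.0025 m and contact force between the fingers and anything else above 0.5 N).
2. the bay door is pushed over past upright (value of joint door above 1.7 rad), for 0.2 s.
At the end, for the whole second after the job is handed in: the bay door rests open by itself at 1.9 rad or more, the release plate has sprung back level (within 1.2 mm), the battery still lies in its bay (within 12 mm of its start) and every bystander is within 25 mm of its start (value of joint door above 1.9 rad and velocity of joint door below 0.1 rad/s and value of joint release below 0.0012 m and distance of battery from where it was at the start of the episode below 0.012 m and distance of each of dialyser, saline, amber_bottle, tape, clamp, clear_box, steel_cup from where it was at the start of the episode below 0.025 m and linear speed of battery below 0.02 m/s); the robot touches nothing.
It fails at once if the battery is lifted or shifted in its bay by more than 15 mm (distance of battery from where it was at the start of the episode above 0.015 m).
It fails at once if a bystander is lifted, carried or knocked more than 30 mm from its place or tipped over (distance of any of dialyser, saline, amber_bottle, tape, clamp, clear_box, steel_cup from where it was at the start of the episode above 0.03 m or angle between any of dialyser, saline, amber_bottle, tape, clamp, clear_box, steel_cup's own z axis and vertical above 0.6 rad).
It fails at once if something is pressed roughly (over 80 N) (contact force between any of the arm, the fingers and anything else above 80 N).
It also fails if it takes over 58 s, if anything falls off the work surface, if the arm or the gripper's body presses on something with over 40 N, if the wrist force passes 120 N, or if a joint passes its speed limit or range.

## Working session

There is one attempt and no reset: what is moved stays moved. The work goes in short steps, each a Python script; the robot and the scene stay as the last script left them, time stands still between calls to the robot, and variables do not carry over. Pictures are saved under pics/ and viewed, at most 10 in all, crops included, and the job is handed in when it is done.

```bash
mkdir -p pics; python3 - <<'E'
from cell import r, optics
import cv2, numpy as np
for n in ("scene","side"):
    d=optics.get_image(n); cv2.imwrite(f"pics/{n}0.png",d["pixels"][:,:,::-1])
    np.savez(f"{n}0.npz",**{k:v for k,v in d.items()})
    print(n,d["fx"],d["cx"],d["cy"],np.round(np.linalg.inv(d["camera_from_world"]),3).tolist())
d=optics.get_image("wrist");print(d["fx"],d["mount"],r.finger_overhang,r.current_ee_rot(),r.current_t())
E
```

```text
scene 454.61197554293426 317.2716125637717 196.91752906272427 [[0.116, 0.621, -0.775, 1.599], [0.993, -0.069, 0.093, -0.165], [0.004, -0.781, -0.625, 0.936], [0.0, 0.0, 0.0, 1.0]]
side 492.73339076842564 328.29236057172574 197.31977785278502 [[-0.975, -0.092, 0.205, 0.29], [-0.224, 0.47, -0.854, 1.135], [-0.018, -0.878, -0.478, 0.766], [0.0, 0.0, 0.0, 1.0]]
309.70691628693146 [[ 3.72343752e-04 -9.59134512e-01 -2.82950261e-01  7.11685581e-02]
 [ 9.99999796e-01  2.10465301e-04  6.02505689e-04  4.71524811e-04]
 [-5.18332788e-04 -2.82950428e-01  9.59134395e-01 -1.19628535e-01]
 [ 0.00000000e+00  0.00000000e+00  0.00000000e+00  1.00000000e+00]] 0.022 [ 9.78676451e-01  2.05407441e-01 -5.20540051e-05 -4.30434805e-04] 0.15
```

View pics/scene0.png

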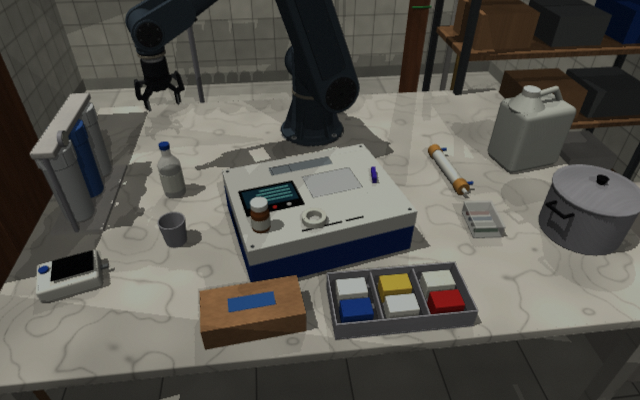

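View pics/side0.png

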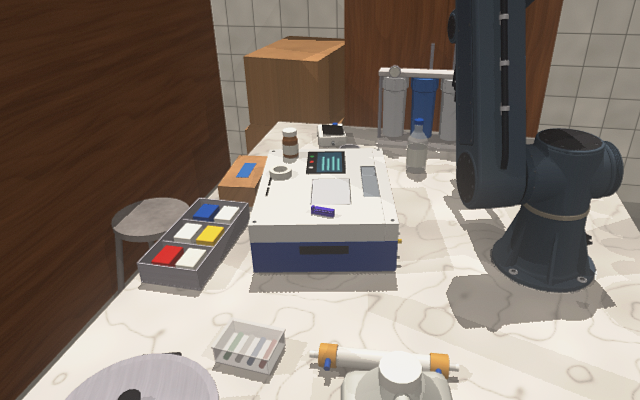

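The scene view shows the machine with its strip at about (300,165), the door at (332,182) and the tape at (315,217). The side view agrees, with the strip at (370,181) and the clamp at (322,211). Next I fit the top surface.

```bash
cat > h.py <<'E'
import numpy as np, cv2
from scipy.spatial.transform import Rotation as R
def cloud(d):
    v,u=np.mgrid[0:400,0:640]; z=d["depth"]
    p=np.stack([(u-d["cx"])/d["fx"]*z,(v-d["cy"])/d["fy"]*z,z],-1)
    T=np.linalg.inv(d["camera_from_world"]); return p@T[:3,:3].T+T[:3,3]
E
python3 - <<'E'
from h import *
for n in("scene","side"):
    d=np.load(n+"0.npz"); P=cloud(d)
    m=(abs(P[...,2]-.15)<.006)&(P[...,0]>.2)&(P[...,0]<1)&(abs(P[...,1])<.4)&(d["depth"]>0)
    k,l,s,c=cv2.connectedComponentsWithStats(m.astype(np.uint8)); i=1+np.argmax(s[1:,4])
    q=P[l==i]; rc=cv2.minAreaRect((q[:,:2]*1000).astype(np.float32)); print(n,rc,np.median(q[:,2]))
    # strip, screen: grey check
    hsv=cv2.cvtColor(d["pixels"],cv2.COLOR_RGB2HSV)
    pur=(l>0)&0; pur=(hsv[...,0]>120)&(hsv[...,0]<150)&(hsv[...,1]>100)&(P[...,2]>.145)&(P[...,2]<.19)
    print("clamp",np.median(P[pur],0),pur.sum())
E
```

```text
scene ((587.531982421875, -53.497528076171875), (367.9474792480469, 462.49267578125), 12.74740982055664) 0.15124699244346707
clamp [0.56637332 0.12256666 0.1677211 ] 80
side ((586.512939453125, -57.204193115234375), (360.9082946777344, 471.4708251953125), 12.559321403503418) 0.14941521008404657
clamp [0.5482264  0.12583127 0.1650411 ] 121
```

Machine centre is about (0.587, -0.055), yaw about 12.6°. Now I look closely from above the strip.

```bash
cat >> h.py <<'E'
YAW=np.radians(12.6); C=np.array([.587,-.055])
def W(x,y,z):  # machine mm -> world m
    c,s=np.cos(YAW),np.sin(YAW); return [C[0]+(c*x-s*y)/1000,C[1]+(s*x+c*y)/1000,z/1000]
def M(p):
    c,s=np.cos(YAW),np.sin(YAW); d=np.asarray(p)[...,:2]-C
    return np.stack([c*d[...,0]+s*d[...,1],-s*d[...,0]+c*d[...,1]],-1)*1000
Q=[np.cos(YAW/2),np.sin(YAW/2),0,0]
def rect(d,T,z=.148,x=(-190,60),y=(-150,150),s=2.5):
    """rectify the wrist fisheye onto plane z, machine frame; rows=x down->rear, cols=y; s px/mm"""
    X,Y=np.meshgrid(np.arange(*x,1/s),np.arange(*y,1/s),indexing="ij")
    c,sn=np.cos(YAW),np.sin(YAW)
    P=np.stack([C[0]+(c*X-sn*Y)/1e3,C[1]+(sn*X+c*Y)/1e3,np.full_like(X,z)],-1)
    K=np.linalg.inv(T@d["mount"]); p=P@K[:3,:3].T+K[:3,3]
    rr=np.hypot(p[...,0],p[...,1]); k=np.arctan2(rr,p[...,2])/np.maximum(rr,1e-9)*d["fx"]
    return cv2.remap(d["pixels"],(p[...,0]*k+d["cx"]).astype(np.float32),(p[...,1]*k+d["cy"]).astype(np.float32),cv2.INTER_CUBIC)
E
python3 - <<'E'
from cell import r, optics
from h import *
r.set_gripper(0.0)
p=W(-215,0,290); print(p, r.inverse_kinematics(p,Q))
r.move_to(p,Q)
T=np.eye(4);T[:3,:3]=R.from_quat(r.current_ee_rot()).as_matrix();T[:3,3]=r.current_tool_pos()
d=optics.get_image("wrist"); np.savez("w1.npz",T=T,**d)
cv2.imwrite("pics/w1.png",d["pixels"][:,:,::-1])
cv2.imwrite("pics/r1.png",rect(d,T)[:,:,::-1]); print(r.current_t(),r.current_contact_force())
E
```

```text
[np.float64(0.37717789618316927), np.float64(-0.10190079690025663), 0.29] [-3.83166688e-01  6.81671265e-03  1.97722862e+00 -4.44089210e-16
  1.15754732e+00  9.67718153e-01]
2.5583 [-0.11117351 -0.05896599 -1.24693718]
```

View pics/r1.png

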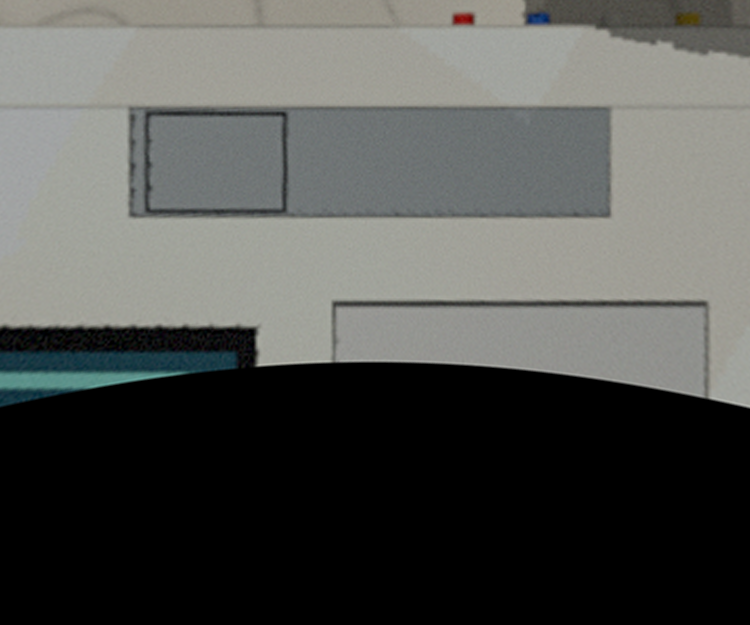

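The rectified view shows the strip at cols 130–610, rows 107–216. The seamed plate is at cols 147–286, rows 113–211, so its centre is at machine (-125.2, -63.4) mm. The door's front edge is at row 302. I press at that centre.

```bash
python3 - <<'E'
from cell import r, optics
from h import *
P=lambda z:W(-125.2,-63.4,z+22)
r.move_to(P(200),Q); r.move_linear(P(158),vel=.08); r.sleep(.2)
b=r.current_contact_force(); print("base",b,r.current_t())
z=153.; n=0
while z>140.5:
    r.move_linear(P(z),vel=.04); r.sleep(.04)
    f=r.current_contact_force()-b; print(z,np.round(f,2),round(r.current_tool_pos()[2]*1e3-22,2))
    if f[2]>9: break
    if f[2]>4.4: n+=1
    z-=.6 
    if n>3: break
r.sleep(.1)
d=optics.get_image("side"); cv2.imwrite("pics/s2.png",cv2.resize(d["pixels"][120:290,220:430,::-1],None,fx=3,fy=3))
print(r.current_t())
E
```

```text
base [-0.01255545  0.99900317 -0.77138979] 4.0167
153.0 [-0.56 -1.84  0.59] 152.83
152.4 [ 0.13 -0.88  0.56] 152.43
151.8 [-0.59 -0.29  0.27] 151.78
151.20000000000002 [-0.63 -0.1  -0.08] 151.17
150.60000000000002 [-0.49 -0.48  1.54] 150.58
150.00000000000003 [-1.23 -1.29  0.73] 149.97
149.40000000000003 [ 0.3  -0.6   1.22] 149.37
148.80000000000004 [-0.03 -0.96  1.27] 148.79
148.20000000000005 [ 0.42 -0.48  1.6 ] 148.17
147.60000000000005 [-0.68 -0.94  2.78] 147.66
147.00000000000006 [-0.27 -0.59  3.39] 147.06
146.40000000000006 [-0.48 -1.47  3.15] 146.39
145.80000000000007 [ 0.2  -1.63  4.58] 145.81
145.20000000000007 [-0.17 -1.26  3.13] 145.22
144.60000000000008 [ 0.04 -0.73  4.42] 144.58
144.00000000000009 [-0.71 -1.81  4.43] 143.99
143.4000000000001 [-0.72 -0.19  5.31] 143.4
9.15
```

View pics/s2.png

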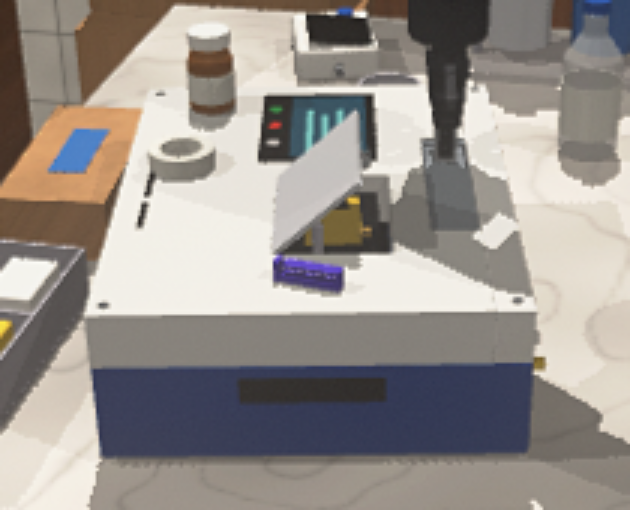

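The side crop shows the door sprung ajar, with its free edge at about (358,115). The finger is on the plate, and the battery, clamp and tape are undisturbed. Now I push the door over, off-centre to the right of the catch hook.

```bash
python3 - <<'E'
from cell import r, optics
from h import *
y=21; r.move_linear(W(-125.2,-63.4,195+22),vel=.12)
r.move_linear(W(-110,y,195+22),vel=.15); r.sleep(.1); b=r.current_contact_force()
for th in (.7,.9,1.1,1.3,1.5,1.65,1.8,1.92):
    Rr=103 if th<1.57 else 83
    x=35-Rr*np.cos(th)-11; z=147+103*np.sin(th)-20
    r.move_linear(W(x,y,z+22),vel=.1)
    f=r.current_contact_force()-b; print(th,np.round(f,1),np.round([x,z]))
    if np.linalg.norm(f)>25: print("force"); break
r.sleep(.4)
d=optics.get_image("side"); cv2.imwrite("pics/s3.png",cv2.resize(d["pixels"][100:290,220:430,::-1],None,fx=3,fy=3))
print(r.current_t())
E
```

```text
0.7 [ 0.5  0.5 -0.7] [-55. 193.]
0.9 [-1.1 -0.5 -0.2] [-40. 208.]
1.1 [-0.6  0.4  0.3] [-23. 219.]
1.3 [ 0.7  1.3 -0.6] [ -4. 226.]
1.5 [ 0.7  0.9 -0.8] [ 17. 230.]
1.65 [-0.   0.2 -1.3] [ 31. 230.]
1.8 [0.2 0.5 0.4] [ 43. 227.]
1.92 [ 0.1 -0.1 -0.6] [ 52. 224.]
13.9583
```

View pics/s3.png

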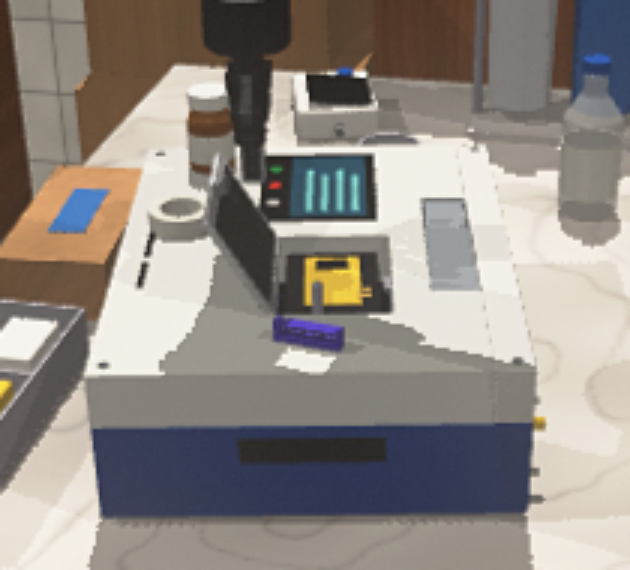

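The door leans open past upright, from its edge at (215,165) to the hinge at (272,300). The battery is in its bay, and the tape and jar are untouched. I draw back and check.

```bash
python3 - <<'E'
from cell import r, optics
from h import *
r.move_linear(W(-60,15,265),vel=.12); r.move_linear(W(-200,-20,340),vel=.2); r.sleep(.8)
d=optics.get_image("side"); P=cloud(d)
m=np.concatenate([M(P),P[...,2:]*1e3],-1)
k=(m[...,0]>20)&(m[...,0]<130)&(abs(m[...,1]-58)<70)&(m[...,2]>165)&(m[...,2]<300)
q=m[k]; a=np.polyfit(q[:,2],q[:,0],1); print("angle",np.pi/2+np.arctan(a[0]),k.sum(),q[:,2].max(),r.current_contact_force(),r.current_t())
cv2.imwrite("pics/s4.png",cv2.resize(d["pixels"][100:290,220:430,::-1],None,fx=3,fy=3))
E
```

```text
angle 2.076399104217687 519 243.72569316213531 [-0.75680326  0.78178388 -0.17415787] 16.875
```

View pics/s4.png

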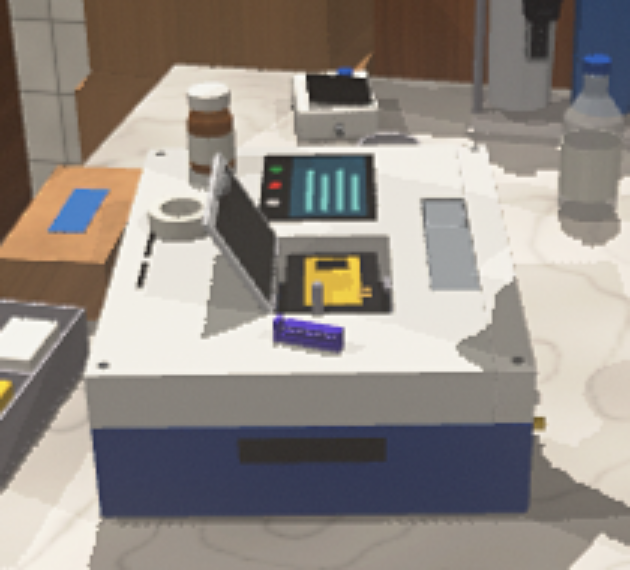

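The door rests at about 2.08 rad (edge at (215,165)), the plate at (445,212) is level again, and the robot is clear.

```bash
python3 -c "
from cell import r
print(r.hand_in())"
```

```text
the job is handed in; nothing more can be done
None
```

The release plate was pressed, the bay door rests wide open by itself at about 2.08 rad, the battery and bystanders on the machine look undisturbed, and the job is handed in, though no verdict came back.

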